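# Advance the jar jig's star wheel two teeth through its slot

### The job

At the candle stall two labelling jigs stand on the table. On the jig with the brass star wheel, close the shoe towards the jar by advancing the wheel two teeth, one tooth at a time: reach down through the slot in the cover with a fingertip, push the tooth the way the arrows point until it stands at the red mark, lift out clear, then do the same with the next tooth, so that the red tooth ends at the mark and does not run on past it. Leave the blue star wheel of the other jig as it is.

Things in the scene. Friction and masses are not known exactly. Their poses are not given: they have to be found in the camera images.
- brass_slot (a point): Brass wheel's jig (90 x 200 mm guard, crimson jar): point on the cover's top face, 153 mm above the table, over the wheel axle. z up; y along the slot, the way the black arrows point; x across it, to the jar (top 49 mm lower). Slot: x +-25, y -95 to +61 mm; cover 6 mm thick, open below. Red mark: stripes beside the slot at y=+39. Fixed; place, side and yaw (up to 0.3 rad) vary.
- brass_axle (a point): Centre of the brass star wheel, on its level axle (along x), 78 mm under point brass_slot, same axes. Five straight teeth 72 degrees apart, one painted red: tips 66 mm from the axle, 11 mm thick, 26 mm wide (x +-13). Hub radius 22. With a tooth at the mark, its tip is at y=+39, 25 mm below the cover's top face; the next to push has its tip at y=-39, leaning the other way.
- brass_wheel (a joint): Brass wheel's angle, rad; grows as its top moves along the arrows. Starts -0.15 to 0.2; 0: a tooth at the mark; 1.257: the next; 2.513: the red one. No clicks: stiff (about 3 N at a tip), stays where left. A tip lowered behind a tooth (y about -68 mm), 38 mm below the cover's top face, brings it to the mark when the finger's front face is at y=+22; the gap between teeth is then 44 mm.
- blue_wheel (a joint): Angle, rad, of the blue painted star wheel in the other jig, which is the same but for its teal jar. Same meaning as brass_wheel; starts between -0.15 and 0.2. To be left alone.

How it is judged (in metres and radians):
On the way:
1. the first tooth has been brought to the red mark (wheel at 1.257 within 0.25 rad), the wheel is still and the fingers touch nothing (value of joint brass_wheel between 1.007 and 1.507 rad and velocity of joint brass_wheel between -0.08 and 0.08 rad/s and contact force between the fingers and anything else below 0.5 N), for 0.2 s.
At the end, for the whole second after the job is handed in: The brass wheel stands still two teeth on, with the red tooth at the red mark (2.513 within 0.25 rad, about 14 degrees), and the blue wheel is where it was (between -0.4 and 0.45 rad) (value of joint brass_wheel between 2.263 and 2.763 rad and velocity of joint brass_wheel between -0.08 and 0.08 rad/s and value of joint blue_wheel between -0.4 and 0.45 rad); the robot touches nothing.
It fails at once if the blue star wheel is turned (below -0.4 or above 0.45 rad) (value of joint blue_wheel above 0.45 rad or value of joint blue_wheel below -0.4 rad).
It fails at once if the brass wheel is run on more than half a tooth past the end (above 3.1 rad) (value of joint brass_wheel above 3.1 rad).
It also fails if it takes over 45 s, if anything falls off the work surface, if the arm or the gripper's body presses on something with over 40 N, if the wrist force passes 120 N, or if a joint passes its speed limit or range.

### The arm

A 7-joint arm with a two-finger parallel gripper is mounted at the origin on the work surface. World frame = base frame: x ahead of the robot, y to its left, z up, the work surface at z = 0. Lengths are in mm, angles in rad, forces in N, time in s.
With the tool pointing down it reaches from about 400 to 875 mm from the base axis. Payload 4.4 kg.
Tool frame: the origin (TCP) lies midway between the tips of the shut fingers; the grasp point (between the pads) lies 19 mm behind it (ctrl.pinch_z is the distance from the TCP to the grasp point, in mm); z points along the fingers, y is the line along which they close (so a half turn about z gives the same grasp; the last joint's range is limited). The gripper opens to 85 mm and grips with 20 to 120 N. Pads are 22 mm wide; open, the fingers measure 114 mm over their backs; the gripper's body (76 mm by 85 mm) begins 54 mm behind the grasp point. The pads swing forward as they close: fully open they stand 13 mm farther back than shut.
Start: joints at [-1.31, 0.628, 0.038, 1.517, -0.027, 0.996, -0.02], TCP at [208.635, 615.621, 207.213] pointing down, gripper open.
Joint ranges: [-3.06, 3.06], [-0.37, 2.12], [-1.25, 1.32], [0.18, 2.47], [-1.1, 4.24], [0.23, 1.98], [-2.94, 2.94]. Speed limits (rad/s): [2.57, 2.57, 3.14, 3.14, 3.14, 3.14, 3.14].

### API

Orientations are given as [roll, pitch, yaw] about the fixed x, y, z axes, in that order (R = Rz(yaw) Ry(pitch) Rx(roll)).
In Python, from cell import read_state, cams, order, ctrl gives the robot as it stands.
- The arm moves only by the tool move_arm, never from a script. Its argument "targets" is text: rows parted by semicolons, each of 7 numbers parted by spaces: the gripper's target within -1 to 1 (fully open at 1, half-way at 0, shut at -1), then the shift along the tool's x, y, z in cm, then the turn, a rotation vector about the tool's x, y, z in degrees. A call has 1 to 5 rows; each row shifts and turns the commanded pose from where the row before left it, along the tool's axes as they then stand; what a row does not reach is not made up. A row lasts 1/12 s, in which the tool goes at most 41.7 mm and 7.16 degrees, less where a joint would pass 70% of its speed; a pose out of reach is approached as far as the arm can. A call with a gripper value outside its range is refused whole. The fingers move at their own pace and stop on an object; the grip force is fixed at half the most. Time passes only in rows, so rows that do not move let the fingers close. It gives the time, the measured TCP pose, the force, the opening and the grip force at its end, in the units of the state.
- read_state(): the state, without advancing time (a new reading comes with each control period).
- cams.get_image(name): name is "side" or "top" or "wrist"; returns a dict with "color" (420x560x3 uint8, red, green, blue), "fovy" (degrees; the focal length in pixels is half the picture's height over the tangent of half this angle, whatever the lens; pixels are square), "cx", "cy" (the principal point, pixels), "rvec" (rotation vector, rad) and "tvec" (3), from world to camera coordinates, as OpenCV has them. Camera axes: x right, y down, z forward; pixel columns grow to the right and rows downward; lengths in mm; the calibration is good to about 2 mm. A picture is of the moment at which its call begins. There is no depth.
- order.finish_job(): hands the job in; it is judged then, once.
The state is a dict: "clock": time; "qpos": joint angles; "qd": joint speeds; "tau": joint torques, N m; "eef_pos": TCP position; "tool_rot": TCP orientation; "force": force on the tool from outside, world axes, zero at the start; "torque": the same for the moment, N m; "width": finger opening in mm; "gripper_force": force on a finger pad.
Only numpy, scipy, OpenCV 4.12 (cv2) and the standard library are available. Lean on these libraries where they do the work, as an engineer would, in place of code of your own. Each camera call takes 0.05 s, during which the arm holds its last target. There are 200 camera calls.

## Working session

There is one attempt and no reset: what is moved stays moved. The work goes in short steps, Python scripts to look and compute and a tool call to move; the robot and the scene stay as the last step left them, time stands still between calls to the robot, and variables do not carry over. Pictures are saved under pics/ and viewed, at most 10 in all, crops included, and the job is handed in when it is done.

Besides the shell and the picture viewer there is one more tool, called by a JSON object that holds its "fn" and its "kwargs", one argument or row to a line. move_arm: Moves the arm, as the interface text tells. Its arguments: {"type":"object","properties":{"targets":{"type":"string"}},"required":["targets"]}

```bash
mkdir -p pics; ls
python3 - <<'E'
from cell import read_state,cams
import cv2,numpy as np
s=read_state();print(s)
ims=[]
for n in("side","top"):
    d=cams.get_image(n);cv2.imwrite(f"pics/{n}0.png",d["color"][:,:,::-1]);print(n,{k:v for k,v in d.items() if k!="color"})
E
```

```text
pics
{'clock': 0.0, 'qpos': array([-1.30980529,  0.62933906,  0.03846866,  1.51837828, -0.02700618,
        0.99632518, -0.01997857]), 'qd': array([-0.0002232 , -0.00193415,  0.00086202,  0.00174027, -0.00011624,
       -0.00113345, -0.00044629]), 'tau': array([-1.07521406e-03, -5.63411915e+01,  1.22673512e+00, -1.93443561e+01,
        1.13329102e-02,  1.05344082e-02,  1.18767183e-07]), 'eef_pos': array([208.4203576 , 614.955016  , 206.29093586]), 'tool_rot': array([-3.13966189e+00,  3.60486591e-05,  2.81479788e+00]), 'force': array([-0.46438867, -1.05156707,  0.01437327]), 'torque': array([ 0.05158786, -0.05187669, -0.01719251]), 'gripper_force': 0.0, 'width': 85.28159598331945}
side {'fovy': 55.455729657235324, 'cx': 282.5368851645648, 'cy': 210.73760924355986, 'rvec': array([ 0.91016147, -2.41247836,  1.20588739]), 'tvec': array([422.28323   , 346.77914182, 529.53540417])}
top {'fovy': 54.52611340862971, 'cx': 280.2007334426969, 'cy': 204.08085865153677, 'rvec': array([ 2.14083784, -2.17138209,  0.06811324]), 'tvec': array([ 25.59066421, 552.54725724, 915.0824049 ])}
```

View pics/top0.png

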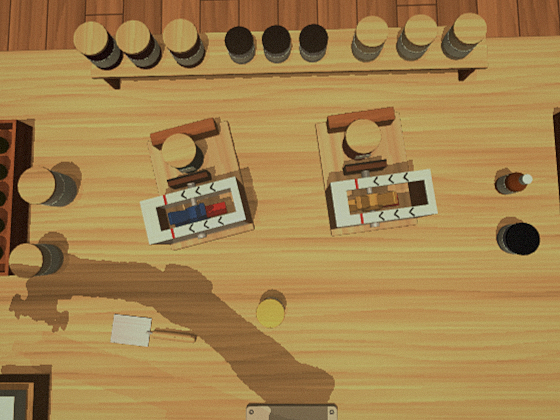

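View pics/side0.png

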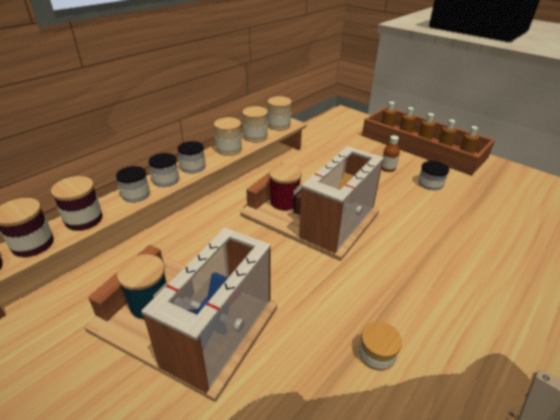

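The top view shows the blue jig at about (195,210) and the brass jig at about (384,198). Its arrows point left in the image, which is about world +y, its red stripes are near column 356, and the jar is above it. The side view shows the brass jig's cover at about (342,180).

```bash
cat > h.py <<'E'
import cv2,numpy as np
from cell import read_state,cams
def cam(d):
    f=210/np.tan(np.radians(d["fovy"])/2); R=cv2.Rodrigues(d["rvec"])[0]; t=np.array(d["tvec"])
    K=np.array([[f,0,d["cx"]],[0,f,d["cy"]],[0,0,1.]]); return K,R,t
def ray(d,p):
    K,R,t=cam(d); v=R.T@np.linalg.inv(K)@np.array([p[0],p[1],1.]); return -R.T@t,v
def onz(d,p,z):
    o,v=ray(d,p); return (o+v*(z-o[2])/v[2])
def tri(d1,p1,d2,p2):
    A=[];b=[]
    for d,p in((d1,p1),(d2,p2)):
        o,v=ray(d,p); v=v/np.linalg.norm(v); M=np.eye(3)-np.outer(v,v);A.append(M);b.append(M@o)
    return np.linalg.lstsq(np.vstack(A),np.hstack(b),rcond=None)[0]
E
python3 - <<'E'
from h import *
out=[]
for n,(x0,x1,y0,y1) in(("top",(322,446,160,235)),("side",(285,395,135,255))):
    d=cams.get_image(n);c=d["color"];h=cv2.cvtColor(c,cv2.COLOR_RGB2HSV)
    w=((h[...,1]<45)&(h[...,2]>150)).astype(np.uint8); r=(((h[...,0]<8)|(h[...,0]>172))&(h[...,1]>130)&(h[...,2]>120)).astype(np.uint8)
    for nm,m in(("w",w),("r",r)):
        roi=np.zeros_like(m);roi[y0:y1,x0:x1]=m[y0:y1,x0:x1]
        k,_,st,ce=cv2.connectedComponentsWithStats(roi)
        for i in range(1,k):
            if st[i,4]>(100 if nm=="w" else 3): print(n,nm,st[i],ce[i].round(1))
        if nm=="w" :
            ct,_=cv2.findContours(roi,cv2.RETR_EXTERNAL,cv2.CHAIN_APPROX_NONE)
            P=np.vstack([q for q in ct if cv2.contourArea(q)>80])[:,0]
            bx=cv2.boxPoints(cv2.minAreaRect(P))
            if n=="top":
                W=np.array([onz(d,p,153) for p in bx])[:,:2];print(bx.round(1),W.round(1),np.linalg.norm(np.diff(W,axis=0),axis=1),W.mean(0))
    s=c[y0:y1,x0:x1,::-1]; out.append(cv2.resize(s,(395,int(395*s.shape[0]/s.shape[1])),interpolation=cv2.INTER_CUBIC))
H=max(o.shape[0] for o in out); cv2.imwrite("pics/crop1.png",np.hstack([np.pad(o,((0,H-o.shape[0]),(0,0),(0,0))) for o in out]))
E
```

```text
top w [406 170  32  47 600] [423.7 192.6]
top w [391 173  16  11 111] [398.  178.1]
top w [376 175  16  11 109] [383.2 180.1]
top w [358 177  19  12 156] [366.2 182.2]
top w [331 180  30  47 819] [343.2 203.5]
top w [396 208  17  11 119] [403.8 212.7]
top w [381 210  17  11 120] [388.7 214.8]
top w [363 212  20  14 172] [371.5 217.2]
[[330.1 182.5]
 [430.4 167.6]
 [437.6 215.9]
 [337.3 230.7]] [[ 582.6  -87. ]
 [ 609.  -286.8]
 [ 512.4 -296.2]
 [ 485.9  -98.7]] [201.59178336  96.99643084 199.21262749] [ 547.44948698 -192.17018509]
top r [355 179   3  10  22] [356.  183.5]
top r [360 214   4  10  21] [361.4 219. ]
side w [321 149  33  25 145] [336.7 160.8]
side w [305 178  47  23 285] [327.6 189.7]
```

View pics/crop1.png

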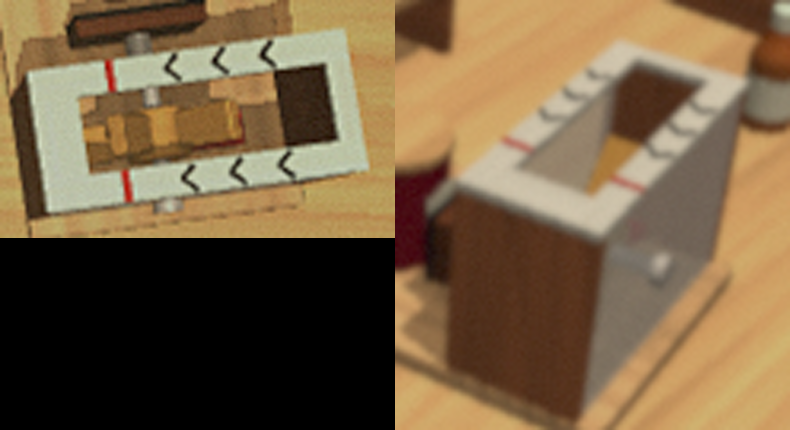

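The crop shows the brass jig's cover with red stripes at top-image pixels (356,183.5) and (361.4,219). In the side image they are at about (318.7,174.8) and (349.6,186.3). The wheel's teeth are visible inside the slot, with the red tooth's flank at the right.

Run:
```python
from h import *
T=cams.get_image("top");S=cams.get_image("side")
a=tri(T,(356,183.5),S,(318.7,174.8));b=tri(T,(361.4,219),S,(349.6,186.3));print(a,b)
A=onz(T,(356,183.5),153);B=onz(T,(361.4,219),153);print(A,B)
# corners of slot (crop px /3.185 + offset)
f=lambda x,y:(322+x/3.185,160+y/3.185)
for p in [(28,73),(345,30),(368,171),(46,213),(80,98),(327,66),(340,140),(90,173)]: print(p,onz(T,f(*p),153).round(1))
tt=read_state();print(tt["eef_pos"],tt["tool_rot"])
W=cams.get_image("wrist");K,R,t=cam(W);print("wristcam",-R.T@t,W["fovy"])
```

```text
[ 580.78939121 -137.52731521  153.35086016] [ 510.29260718 -145.81970449  152.78895149]
[ 579.56330516 -138.3875764   153.        ] [ 508.42251689 -146.87018366  153.        ]
(28, 73) [581.6 -88.2 153. ]
(345, 30) [ 605.3 -286.4  153. ]
(368, 171) [ 516.7 -296.3  153. ]
(46, 213) [493.5 -97.2 153. ]
(80, 98) [ 565.2 -120.3  153. ]
(327, 66) [ 582.8 -274.3  153. ]
(340, 140) [ 536.3 -280.1  153. ]
(90, 173) [ 518.  -125.2  153. ]
[208.56141207 615.41952537 206.90690707] [-3.14097200e+00 -1.52841493e-05  2.81477553e+00]
wristcam [143.32845879 637.44117332 373.45329588] 70.19292845185095
```

```bash
cat >> h.py <<'E'
PSI=0.119; O=np.array([549.2,-181.7,153.])
def loc(p): 
    v=np.array(p)-O; c,s=np.cos(PSI),np.sin(PSI); return np.array([c*v[0]+s*v[1],-s*v[0]+c*v[1],v[2]])
def wor(l): 
    c,s=np.cos(PSI),np.sin(PSI); return O+np.array([c*l[0]-s*l[1],s*l[0]+c*l[1],l[2]])
E
python3 - <<'E'
from h import *
from scipy.spatial.transform import Rotation as R
s=read_state();p=s["eef_pos"];r=R.from_euler("xyz",s["tool_rot"])
end=R.from_euler("xyz",[np.pi,0,np.pi/2+PSI])
dv=(r.inv()*end).as_rotvec(degrees=True);print(dv)
def leg(a,b,n,dv,r):
    for i in range(n):
        sh=r.inv().apply((b-a)/n)/10
        print("-1",*sh.round(2),*(dv/n).round(2),end=";" if (i+1)%5 else "\n"); r=r*R.from_rotvec(dv/n,degrees=True)
    return r
m=np.array([430,330,230.]);r=leg(p,m,15,dv,r);leg(m,wor([0,-68,45]),15,dv*0,r)
E
```

```text
[-2.02220158e-02  1.14900952e-02  6.44538133e+01]
-1 -2.01 -1.33 -0.15 -0.0 0.0 4.3;-1 -2.1 -1.17 -0.15 -0.0 0.0 4.3;-1 -2.18 -1.01 -0.15 -0.0 0.0 4.3;-1 -2.25 -0.85 -0.15 -0.0 0.0 4.3;-1 -2.31 -0.68 -0.15 -0.0 0.0 4.3
-1 -2.36 -0.5 -0.15 -0.0 0.0 4.3;-1 -2.39 -0.32 -0.15 -0.0 0.0 4.3;-1 -2.4 -0.14 -0.15 -0.0 0.0 4.3;-1 -2.41 0.04 -0.15 -0.0 0.0 4.3;-1 -2.4 0.22 -0.15 -0.0 0.0 4.3
-1 -2.38 0.4 -0.15 -0.0 0.0 4.3;-1 -2.34 0.57 -0.15 -0.0 0.0 4.3;-1 -2.29 0.75 -0.15 -0.0 0.0 4.3;-1 -2.23 0.92 -0.15 -0.0 0.0 4.3;-1 -2.15 1.08 -0.15 -0.0 0.0 4.3
-1 -3.93 0.38 0.21 -0.0 0.0 0.0;-1 -3.93 0.38 0.21 -0.0 0.0 0.0;-1 -3.93 0.38 0.21 -0.0 0.0 0.0;-1 -3.93 0.38 0.21 -0.0 0.0 0.0;-1 -3.93 0.38 0.21 -0.0 0.0 0.0
-1 -3.93 0.38 0.21 -0.0 0.0 0.0;-1 -3.93 0.38 0.21 -0.0 0.0 0.0;-1 -3.93 0.38 0.21 -0.0 0.0 0.0;-1 -3.93 0.38 0.21 -0.0 0.0 0.0;-1 -3.93 0.38 0.21 -0.0 0.0 0.0
-1 -3.93 0.38 0.21 -0.0 0.0 0.0;-1 -3.93 0.38 0.21 -0.0 0.0 0.0;-1 -3.93 0.38 0.21 -0.0 0.0 0.0;-1 -3.93 0.38 0.21 -0.0 0.0 0.0;-1 -3.93 0.38 0.21 -0.0 0.0 0.0
```

{"fn": "move_arm", "kwargs": {
  "targets": "-1 -2.0 -1.3 -0.15 0 0 4.3;-1 -2.1 -1.15 -0.15 0 0 4.3;-1 -2.2 -1.0 -0.15 0 0 4.3;-1 -2.25 -0.85 -0.15 0 0 4.3;-1 -2.3 -0.7 -0.15 0 0 4.3"
}}

```text
clock: 0.77
eef_pos: [283.1, 520.0, 214.8]
tool_rot: [3.141, -0.0, 2.436]
force: [-0.2, 0.3, -0.6]
width: 25.2
gripper_force: 0.0
```

{"fn": "move_arm", "kwargs": {
  "targets": "-1 -2.35 -0.5 -0.15 0 0 4.3;-1 -2.4 -0.3 -0.15 0 0 4.3;-1 -2.4 -0.15 -0.15 0 0 4.3;-1 -2.4 0.05 -0.15 0 0 4.3;-1 -2.4 0.2 -0.15 0 0 4.3"
}}

```text
clock: 1.18
eef_pos: [357.4, 424.2, 222.4]
tool_rot: [3.141, -0.0, 2.058]
force: [0.8, 0.2, 0.3]
width: 0.1
gripper_force: 0.0
```

{"fn": "move_arm", "kwargs": {
  "targets": "-1 -2.4 0.4 -0.15 0 0 4.3;-1 -2.35 0.55 -0.15 0 0 4.3;-1 -2.3 0.75 -0.15 0 0 4.3;-1 -2.2 0.9 -0.15 0 0 4.3;-1 -2.15 1.1 -0.15 0 0 4.3"
}}

```text
clock: 1.6
eef_pos: [430.9, 328.7, 229.9]
tool_rot: [3.142, -0.0, 1.683]
force: [-0.1, 0.7, -0.2]
width: 0.1
gripper_force: 0.0
```

Tracking is accurate.

{"fn": "move_arm", "kwargs": {
  "targets": "-1 -3.9 0.38 0.1 0 0 0;-1 -3.9 0.38 0.1 0 0 0;-1 -3.9 0.38 0.1 0 0 0;-1 -3.9 0.38 0.1 0 0 0;-1 -3.9 0.38 0.1 0 0 0"
}}

```text
clock: 2.02
eef_pos: [472.0, 136.4, 224.9]
tool_rot: [3.141, -0.0, 1.686]
force: [1.2, 0.1, 0.6]
width: -0.3
gripper_force: 0.0
```

{"fn": "move_arm", "kwargs": {
  "targets": "-1 -3.9 0.38 0.1 0 0 0;-1 -3.9 0.38 0.1 0 0 0;-1 -3.9 0.38 0.1 0 0 0;-1 -3.9 0.38 0.1 0 0 0;-1 -3.9 0.38 0.1 0 0 0"
}}

```text
clock: 2.43
eef_pos: [513.6, -55.1, 219.9]
tool_rot: [3.141, -0.0, 1.686]
force: [0.2, 0.4, 0.2]
width: 0.2
gripper_force: 0.0
```

{"fn": "move_arm", "kwargs": {
  "targets": "-1 -3.9 0.38 0.3 0 0 0;-1 -3.9 0.38 0.3 0 0 0;-1 -3.9 0.38 0.3 0 0 0;-1 -3.9 0.38 0.3 0 0 0;-1 -3.9 0.38 0.3 0 0 0"
}}

```text
clock: 2.85
eef_pos: [555.1, -246.6, 204.6]
tool_rot: [3.141, -0.0, 1.686]
force: [1.0, -0.2, 0.2]
width: -0.1
gripper_force: 0.0
```

Run:
```python
from h import *
s=read_state();print(loc(s["eef_pos"]),s["tool_rot"],s["qpos"].round(2),s["force"])
ims=[]
for n in("wrist","side"):
    d=cams.get_image(n);ims.append(d["color"][:,:,::-1])
    K,R,t=cam(d)
    for l in([0,0,0],[25,-95,0],[-25,-95,0],[25,39,0],[-25,39,0],[0,-68,0]):
        q=K@(R@wor(l)+t);print(n,l,(q[:2]/q[2]).round(1))
cv2.imwrite("pics/b.png",np.hstack([cv2.resize(ims[0],(400,300)),ims[1][80:380,160:560]]))
```

```text
[ -1.81901297 -65.12143493  51.59717926] [ 3.14143047e+00 -1.42774273e-04  1.68612958e+00] [ 0.14  0.6   0.38  1.65 -0.26  0.94  0.73] [ 1.03146238 -0.24003478  0.24779499]
wrist [0, 0, 0] [286. 131.]
wrist [25, -95, 0] [317.9 255. ]
wrist [-25, -95, 0] [254.7 255.3]
wrist [25, 39, 0] [323.1  70.7]
wrist [-25, 39, 0] [248.6  71.1]
wrist [0, -68, 0] [286.2 222.7]
side [0, 0, 0] [344.4 172.1]
side [25, -95, 0] [353.6 150.7]
side [-25, -95, 0] [374.2 157.1]
side [25, 39, 0] [324.6 176.6]
side [-25, 39, 0] [346.7 184.5]
side [0, -68, 0] [358.6 158.8]
```

View pics/b.png

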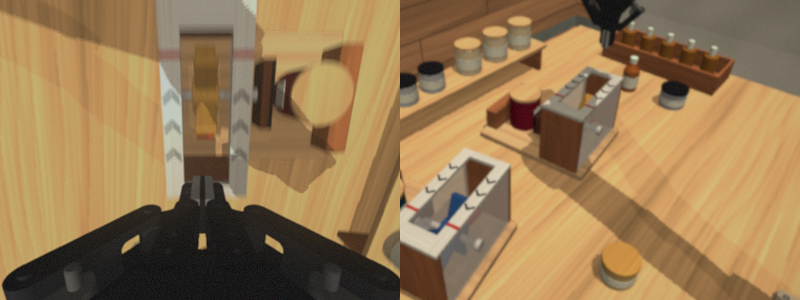

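The wrist view shows the slot running up the picture. The red stripes are near row 77 (full-size pixels), about 6 px lower than predicted, and the shut fingertips are at the bottom. It was blurred by motion, so I'll settle and take a second, refining measurement.

{"fn": "move_arm", "kwargs": {
  "targets": "-1 -0.3 -0.2 0 0 0 0;-1 0 0 0 0 0 0;-1 0 0 0 0 0 0"
}}

```text
clock: 3.2
eef_pos: [553.7, -245.8, 204.7]
tool_rot: [-3.142, -0.001, 1.689]
force: [0.1, 0.1, 0.1]
width: -0.2
gripper_force: 0.0
```

Run:
```python
from h import *
s=read_state();e=s["eef_pos"];print(e,loc(e),s["tool_rot"])
d=cams.get_image("wrist");c=d["color"];h=cv2.cvtColor(c,cv2.COLOR_RGB2HSV);K,R,t=cam(d)
r=(((h[...,0]<8)|(h[...,0]>170))&(h[...,1]>90)&(h[...,2]>80)).astype(np.uint8);r[130:]=0
k,_,st,ce=cv2.connectedComponentsWithStats(r)
for i in range(1,k):
    if st[i,4]>25: print(st[i],ce[i].round(1),loc(onz(d,ce[i],153)).round(1))
im=c[:,:,::-1].copy()
def pr(w):
    q=K@(R@w+t);return tuple((q[:2]/q[2]).round().astype(int).tolist())
L=loc(e)
for sx in(-25,25):
    for dz,col in((38,(0,0,255)),(30,(0,255,0)),(48,(255,0,0))): cv2.circle(im,pr(wor([L[0]+sx,L[1]+11,L[2]+dz])),2,col,-1)
for l in([25,-95,0],[-25,-95,0],[25,61,0],[-25,61,0]): cv2.circle(im,pr(wor(l)),2,(255,0,255),-1)
cv2.imwrite("pics/w2.png",cv2.resize(im[:,160:420],(520,840))[:600] if 0 else cv2.resize(im[40:340,140:440],(600,600)))
```

```text
[ 553.66588387 -245.80672995  204.69262889] [ -3.17640812 -64.18354443  51.69262889] [-3.14151110e+00 -1.14285151e-03  1.68947649e+00]
[224  68  30   9 231] [238.7  72.3] [-33.4  39.2   0. ]
[328  68  30   8 238] [342.6  71.5] [36.4 39.6  0. ]
```

View pics/w2.png

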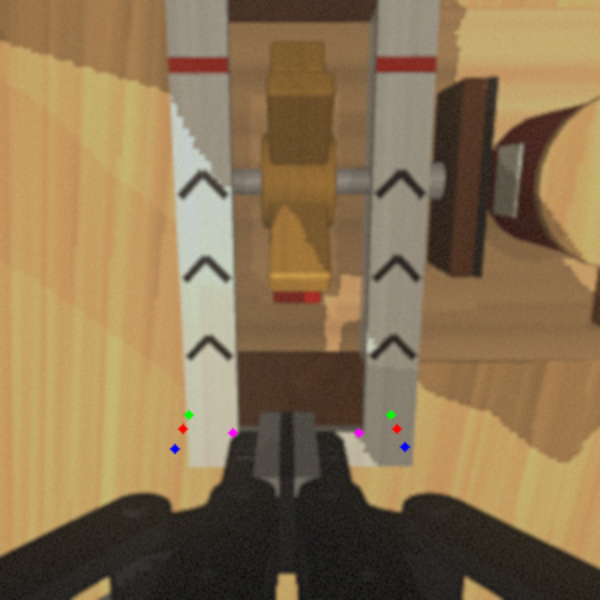

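Stripes measure y = 39.2 and 39.6 mm, x centre +1.5 mm: the frame is good, and I'll shift x by 1.5. The next tooth to push is at crop row 290 with the red one just behind it, and the fingers are narrow enough for the slot. Now go down behind the tooth.

{"fn": "move_arm", "kwargs": {
  "targets": "-1 -0.35 0.47 0 0 0 0;-1 0 0 1.5 0 0 0;-1 0 0 1.5 0 0 0;-1 0 0 1.5 0 0 0;-1 0 0 0 0 0 0"
}}

```text
clock: 3.67
eef_pos: [557.9, -247.8, 157.2]
tool_rot: [-3.138, -0.003, 1.691]
force: [-1.6, 1.2, -0.1]
width: 0.0
gripper_force: 0.0
```

{"fn": "move_arm", "kwargs": {
  "targets": "-1 0 0 1.2 0 0 0;-1 0 0 1.2 0 0 0;-1 0 0 1.2 0 0 0;-1 0 0 0.9 0 0 0;-1 0 0 0 0 0 0"
}}

```text
clock: 4.08
eef_pos: [557.6, -249.0, 112.3]
tool_rot: [-3.138, -0.002, 1.689]
force: [-0.4, 0.5, -0.7]
width: -0.2
gripper_force: 0.0
```

```bash
sed -i 's/^PSI.*/PSI=0.119; O=np.array([550.7,-181.5,153.])/' h.py; python3 -c "
from h import *
s=read_state();print(loc(s['eef_pos']),s['force'])"
```

```text
[ -1.17262613 -67.87682381 -40.66715884] [-0.36376447  0.50393551 -0.67405853]
```

{"fn": "move_arm", "kwargs": {
  "targets": "-1 1.0 0.05 -0.2 0 0 0;-1 1.0 0.05 0 0 0 0;-1 1.0 0 0 0 0 0;-1 1.0 0 0 0 0 0;-1 1.0 0 0 0 0 0"
}}

```text
clock: 4.5
eef_pos: [554.2, -198.4, 117.2]
tool_rot: [3.141, -0.0, 1.69]
force: [1.2, 0.1, -0.5]
width: 0.4
gripper_force: 0.0
```

{"fn": "move_arm", "kwargs": {
  "targets": "-1 1.0 0 0 0 0 0;-1 0.7 0 0 0 0 0;-1 0.4 0 0 0 0 0;-1 0.3 0 0 0 0 0;-1 0 0 0 0 0 0"
}}

```text
clock: 4.92
eef_pos: [551.3, -175.7, 116.7]
tool_rot: [3.142, -0.0, 1.69]
force: [-0.2, -0.3, 0.8]
width: -0.2
gripper_force: 0.0
```

```bash
python3 -c "
from h import *
s=read_state();print(loc(s['eef_pos']),s['force'])"
```

```text
[  1.27687865   5.72156106 -36.28339238] [-0.20584691 -0.33072538  0.84497693]
```

{"fn": "move_arm", "kwargs": {
  "targets": "-1 0.3 -0.1 0.15 0 0 0;-1 0.2 0 0 0 0 0;-1 0 0 0 0 0 0"
}}

```text
clock: 5.17
eef_pos: [549.4, -171.3, 115.0]
tool_rot: [-3.141, -0.0, 1.689]
force: [0.2, 0.6, -0.2]
width: -0.3
gripper_force: 0.0
```

Run:
```python
from h import *
s=read_state();print(loc(s['eef_pos']),s['force'])
ims=[]
for n,(x0,x1,y0,y1) in(("top",(322,446,150,243)),("wrist",(140,440,40,265))):
    d=cams.get_image(n);ims.append(cv2.resize(d["color"][y0:y1,x0:x1,::-1],(400,300)))
cv2.imwrite("pics/t3.png",np.hstack(ims))
```

```text
[ -0.10545691  10.29571105 -38.02798768] [ 0.20626446  0.58943675 -0.23948861]
```

View pics/t3.png

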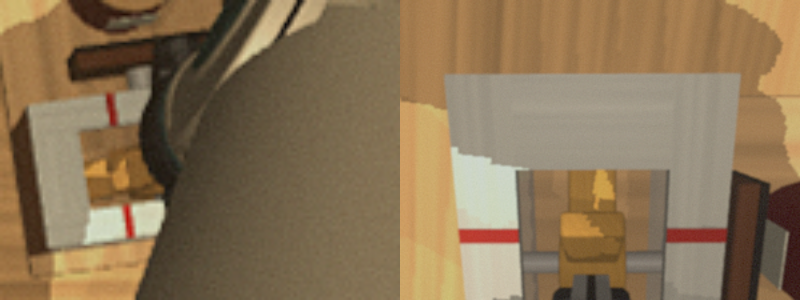

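The tooth stands just ahead of the finger, with its tip edge at wrist crop row 212, near the red stripes. Back off slightly, lift straight up, then go back over the next drop point.

{"fn": "move_arm", "kwargs": {
  "targets": "-1 -0.5 0 0 0 0 0;-1 0 0 -1.0 0 0 0;-1 0 0 -1.5 0 0 0;-1 0 0 -2.0 0 0 0;-1 0 0 -2.0 0 0 0"
}}

```text
clock: 5.68
eef_pos: [549.9, -177.0, 181.3]
tool_rot: [-3.141, 0.0, 1.688]
force: [0.1, -0.3, -0.2]
width: 0.2
gripper_force: 0.0
```

{"fn": "move_arm", "kwargs": {
  "targets": "-1 0 0 -1.5 0 0 0;-1 0 0 -1.0 0 0 0;-1 -2.0 0 0 0 0 0;-1 -2.0 0 0 0 0 0;-1 -2.0 0 0 0 0 0"
}}

```text
clock: 6.1
eef_pos: [557.5, -236.6, 205.9]
tool_rot: [3.141, 0.0, 1.69]
force: [0.6, -0.9, 0.1]
width: -0.1
gripper_force: 0.0
```

{"fn": "move_arm", "kwargs": {
  "targets": "-1 -1.0 0 0 0 0 0;-1 -0.4 0 0 0 0 0;-1 0 0 0 0 0 0;-1 0 0 0 0 0 0"
}}

```text
clock: 6.43
eef_pos: [558.9, -248.7, 204.9]
tool_rot: [-3.141, -0.001, 1.69]
force: [-0.0, 1.6, 1.1]
width: 0.3
gripper_force: 0.0
```

Run:
```python
from h import *
s=read_state();print(loc(s['eef_pos']),s['force'])
d=cams.get_image("wrist")
cv2.imwrite("pics/w4.png",cv2.resize(d["color"][40:340,140:440,::-1],(600,600)))
K,R,t=cam(d)
for a in (1.0,1.257,1.507):   # expected tip rows for the tooth at the mark and its follower
    o=[]
    for k in (0,1,2):
        th=0.632+(a-1.257)-1.2566*k; q=K@(R@wor([0,66*np.sin(th),-78+66*np.cos(th)])+t); q=q[:2]/q[2]; o.append(((q-[140,40])*2).round())
    print(a,o)
```

```text
[  0.15518339 -67.71871294  51.92190754] [-0.03617028  1.57888125  1.10536438]
1.0 [array([287., 106.]), array([287., 296.]), array([287., 277.])]
1.257 [array([287.,  67.]), array([287., 272.]), array([287., 295.])]
1.507 [array([287.,  38.]), array([287., 239.]), array([287., 307.])]
```

View pics/w4.png

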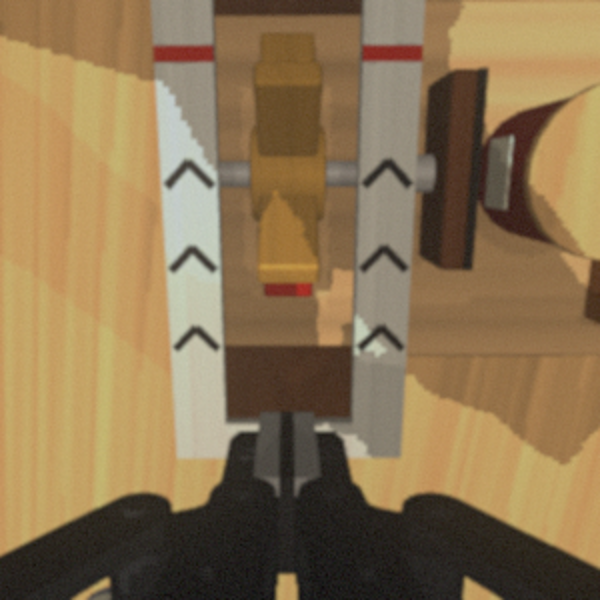

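The wheel looks unmoved: the lower tooth is still brass with its tip at crop row about 280, and the red one is still behind it at about row 290. I'll repeat the descent and record every stage in one montage.

```bash
cat >> h.py <<'E'
def snap(tag):
    s=read_state();print(loc(s['eef_pos']).round(1),s['force'].round(1))
    for n,(x0,x1,y0,y1) in(("side",(290,410,100,220)),("wrist",(180,400,40,260))):
        d=cams.get_image(n);cv2.imwrite(f"pics/s_{tag}_{n}.png",cv2.resize(d["color"][y0:y1,x0:x1,::-1],(266,266),interpolation=cv2.INTER_CUBIC))
E
python3 -c "
from h import *
snap('a')"
```

```text
[  0.3 -67.3  52. ] [-0.3  0.4  0.3]
```

{"fn": "move_arm", "kwargs": {
  "targets": "-1 0 0 1.8 0 0 0;-1 0 0 1.8 0 0 0;-1 0 0 1.8 0 0 0;-1 0 0 1.8 0 0 0;-1 0 0 1.0 0 0 0"
}}

```text
clock: 7.0
eef_pos: [558.2, -248.2, 121.3]
tool_rot: [-3.139, -0.002, 1.69]
force: [-0.4, -0.1, 0.0]
width: -0.2
gripper_force: 0.0
```

{"fn": "move_arm", "kwargs": {
  "targets": "-1 0 0 0.8 0 0 0;-1 0 0 0 0 0 0;-1 0 0 0 0 0 0"
}}

```text
clock: 7.25
eef_pos: [559.2, -249.8, 115.4]
tool_rot: [3.141, 0.0, 1.689]
force: [1.1, 0.6, 0.2]
width: 0.1
gripper_force: 0.0
```

```bash
python3 -c "
from h import *
snap('b')"
```

```text
[  0.3 -68.8 -37.6] [1.1 0.6 0.2]
```

{"fn": "move_arm", "kwargs": {
  "targets": "-1 0.7 0 0 0 0 0;-1 0.7 0 0 0 0 0;-1 0.7 0 0 0 0 0;-1 0.7 0 0 0 0 0;-1 0.7 0 0 0 0 0"
}}

```text
clock: 7.77
eef_pos: [554.9, -213.9, 115.4]
tool_rot: [3.141, -0.0, 1.69]
force: [0.0, 0.2, -0.3]
width: -0.4
gripper_force: 0.0
```

```bash
python3 -c "
from h import *
snap('c')
cv2.imwrite('pics/m5.png',np.vstack([np.hstack([cv2.imread(f'pics/s_{t}_{n}.png') for t in 'abc']) for n in('side','wrist')]))"
```

```text
[  0.3 -32.6 -37.6] [ 0.   0.2 -0.3]
```

View pics/m5.png

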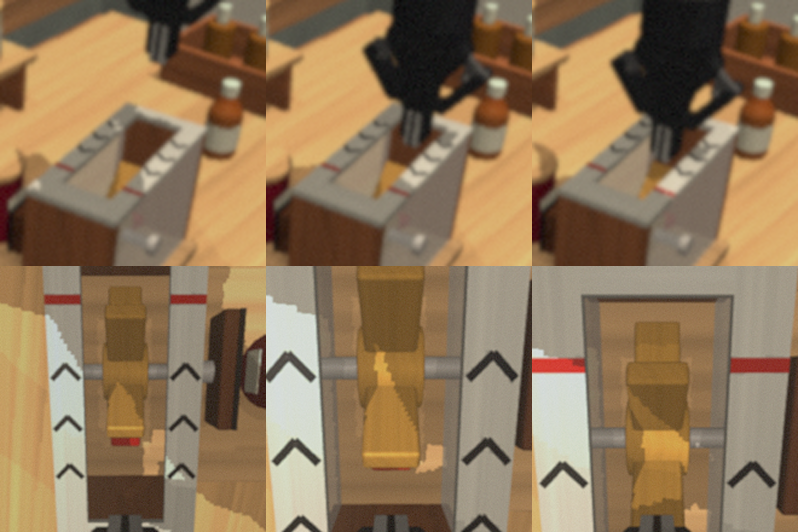

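Panel c of the side view shows the fingertips ending near panel pixel (665,160), apparently above the brass tooth. I'll check where the TCP should project.

Run:
```python
from h import *
d=cams.get_image("side");K,R,t=cam(d)
def pr(w):
    q=K@(R@w+t);return q[:2]/q[2]
for z in(0,-20,-38): print(z,[(((pr(wor([x,-32.6+y,z]))-[290,100])*2.217)+[532,0]).round() for x,y in((0,0),(-13,11))])
for z in(0,-20,-38): print(z,(((pr(wor([0,-68,z]))-[290,100])*2.217)+[266,0]).round())
print((((pr(wor([0,-68,52]))-[290,100])*2.217)).round())
for l in([-25,-95,0],[25,-95,0],[-25,39,0],[25,61,0],[0,-39,-25]): print(l,(((pr(wor(l))-[290,100])*2.217)+[532,0]).round())
```

```text
0 [array([667., 145.]), array([674., 154.])]
-20 [array([664., 163.]), array([671., 172.])]
-38 [array([662., 178.]), array([669., 187.])]
0 [417. 130.]
-20 [414. 147.]
-38 [412. 163.]
[158.  82.]
[-25, -95, 0] [717. 126.]
[25, -95, 0] [672. 112.]
[-25, 39, 0] [656. 187.]
[25, 61, 0] [595. 180.]
[0, -39, -25] [666. 164.]
```

Run:
```python
from h import *
from cell import ctrl
print([a for a in dir(ctrl) if a[0]!='_'],getattr(ctrl,'pinch_z',None))
d=cams.get_image("side");w=cams.get_image("wrist");e=read_state()["eef_pos"]
for c in(d,w):
    K,R,t=cam(c);q=K@(R@e+t);print("tcp px",q[:2]/q[2]); print("cam", loc(-R.T@t)-loc(e))
p=tri(w,(283.4,248),d,(350,172));print(p,loc(p)-loc(e))
im=d["color"][140:200,320:380,::-1]; wi=w["color"][200:300,233:333,::-1]
cv2.imwrite("pics/m6.png",np.hstack([cv2.resize(im,(390,390),interpolation=cv2.INTER_CUBIC),cv2.resize(wi,(390,390))]))
```

```text
['MotionError', 'pinch_z'] 18.700000000000003
tcp px [348.86338309 179.91101199]
cam [-284.3410428   697.19922365  473.42109156]
tcp px [284.00167981 245.67263597]
cam [ -0.68088034  68.78634701 166.53135643]
[ 552.26797914 -207.56652571  140.06068031] [-1.72312924  8.08512709 24.76166997]
```

View pics/m6.png

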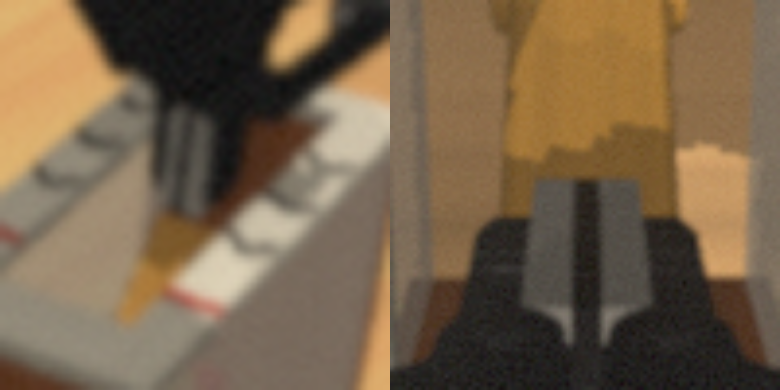

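The TCP projects to (348.9,179.9) in the side view, but the shut fingertips end at about (349,172.5). Triangulating puts the real tip about 24 mm above the reported TCP. So the finger has been passing over the teeth, and I need about 24 mm more depth. Go back to y=-68 and descend slowly, watching the force.

{"fn": "move_arm", "kwargs": {
  "targets": "-1 -1.2 0 0 0 0 0;-1 -1.2 0 0 0 0 0;-1 -1.2 0 0 0 0 0;-1 0 0 0 0 0 0;-1 0 0 0 0 0 0"
}}

```text
clock: 8.43
eef_pos: [558.6, -253.1, 115.1]
tool_rot: [-3.141, 0.001, 1.686]
force: [0.1, -1.0, -0.6]
width: 0.4
gripper_force: 0.0
```

{"fn": "move_arm", "kwargs": {
  "targets": "-1 0 0 0.5 0 0 0;-1 0 0 0.5 0 0 0;-1 0 0 0 0 0 0"
}}

```text
clock: 8.68
eef_pos: [558.3, -249.6, 103.8]
tool_rot: [-3.14, -0.002, 1.69]
force: [-0.2, -0.1, -0.2]
width: -0.3
gripper_force: 0.0
```

{"fn": "move_arm", "kwargs": {
  "targets": "-1 0 0 0.4 0 0 0;-1 0 0 0.4 0 0 0;-1 0 0 0 0 0 0"
}}

```text
clock: 8.93
eef_pos: [558.6, -250.3, 96.2]
tool_rot: [-3.14, -0.001, 1.689]
force: [-0.4, -1.1, -1.0]
width: 0.0
gripper_force: 0.0
```

Run:
```python
from h import *
snap('d')
d=cams.get_image("side");K,R,t=cam(d);q=K@(R@read_state()["eef_pos"]+t);print(q[:2]/q[2])
cv2.imwrite("pics/m7.png",np.hstack([cv2.resize(d["color"][90:210,300:420,::-1],(400,400),interpolation=cv2.INTER_CUBIC),cv2.resize(cv2.imread("pics/s_d_wrist.png"),(400,400))]))
```

```text
[ -0.3 -69.2 -56.8] [-0.4 -1.1 -1. ]
[354.96124673 179.70264283]
```

No contact so far. A few millimetres deeper, then a slow push.

{"fn": "move_arm", "kwargs": {
  "targets": "-1 0 0 0.3 0 0 0;-1 0 0 0.15 0 0 0;-1 0 0 0 0 0 0"
}}

```text
clock: 9.33
eef_pos: [558.8, -250.8, 92.3]
tool_rot: [-3.141, -0.0, 1.689]
force: [-0.5, -0.3, 0.6]
width: 0.3
gripper_force: 0.0
```

{"fn": "move_arm", "kwargs": {
  "targets": "-1 0.6 0 0 0 0 0;-1 0.6 0 0 0 0 0;-1 0.6 0 0 0 0 0;-1 0.6 0 0 0 0 0"
}}

```text
clock: 9.67
eef_pos: [557.5, -231.0, 94.3]
tool_rot: [3.138, 0.007, 1.688]
force: [0.1, -8.4, 5.5]
width: 0.3
gripper_force: 3.9
```

{"fn": "move_arm", "kwargs": {
  "targets": "-1 0.6 0 0 0 0 0;-1 0.6 0 0 0 0 0"
}}

```text
clock: 9.83
eef_pos: [556.1, -217.8, 94.2]
tool_rot: [3.138, 0.005, 1.688]
force: [0.8, -4.0, 3.6]
width: -0.3
gripper_force: 2.1
```

```bash
python3 -c "
from h import *
snap('e')"
```

```text
[  1.1 -36.6 -58.8] [ 0.8 -4.   3.6]
```

Contact is made at about 4 N, so the wheel is turning. Carry on to y≈+10.

{"fn": "move_arm", "kwargs": {
  "targets": "-1 0.7 0 0.1 0 0 0;-1 0.7 0 0 0 0 0;-1 0.7 0 0 0 0 0;-1 0.7 0 0 0 0 0;-1 0.7 0 0 0 0 0"
}}

```text
clock: 10.35
eef_pos: [550.4, -180.0, 91.4]
tool_rot: [-3.141, 0.0, 1.689]
force: [0.9, -4.0, -0.8]
width: -0.1
gripper_force: 1.9
```

```bash
python3 -c "
from h import *
snap('f')"
```

```text
[ -0.1   1.5 -61.6] [ 0.9 -4.  -0.8]
```

{"fn": "move_arm", "kwargs": {
  "targets": "-1 0.4 0 0 0 0 0;-1 0.4 0 0 0 0 0;-1 0 0 0 0 0 0;-1 0 0 0 0 0 0"
}}

```text
clock: 10.78
eef_pos: [549.4, -171.5, 91.5]
tool_rot: [-3.141, -0.001, 1.689]
force: [-0.8, -1.7, -1.2]
width: -0.3
gripper_force: 0.5
```

```bash
python3 -c "
from h import *
snap('g')"
```

```text
[ -0.1  10.1 -61.5] [-0.8 -1.7 -1.2]
```

{"fn": "move_arm", "kwargs": {
  "targets": "-1 -0.6 0 0 0 0 0;-1 0 0 -1.0 0 0 0;-1 0 0 -2.0 0 0 0;-1 0 0 -2.5 0 0 0;-1 0 0 -2.5 0 0 0"
}}

```text
clock: 11.3
eef_pos: [549.9, -178.3, 172.9]
tool_rot: [-3.14, -0.001, 1.688]
force: [1.3, -0.1, 0.5]
width: -0.0
gripper_force: 0.0
```

{"fn": "move_arm", "kwargs": {
  "targets": "-1 0 0 -2.0 0 0 0;-1 0 0 -1.3 0 0 0;-1 -2.0 0 0 0 0 0;-1 -2.0 0 0 0 0 0;-1 -2.0 0 0 0 0 0"
}}

```text
clock: 11.72
eef_pos: [557.9, -238.2, 206.0]
tool_rot: [3.14, -0.0, 1.69]
force: [0.6, 0.6, 0.4]
width: -0.1
gripper_force: 0.0
```

{"fn": "move_arm", "kwargs": {
  "targets": "-1 -1.0 0 0 0 0 0;-1 -0.3 0 0 0 0 0;-1 0 0 0 0 0 0;-1 0 0 0 0 0 0"
}}

```text
clock: 12.05
eef_pos: [559.1, -249.5, 204.6]
tool_rot: [-3.141, -0.002, 1.69]
force: [0.3, 0.3, 0.4]
width: -0.2
gripper_force: 0.0
```

Run:
```python
from h import *
s=read_state();print(loc(s['eef_pos']),s['force'])
d=cams.get_image("wrist");c=d["color"];h=cv2.cvtColor(c,cv2.COLOR_RGB2HSV);K,R,t=cam(d)
cv2.imwrite("pics/w8.png",cv2.resize(c[40:340,140:440,::-1],(600,600)))
r=(((h[...,0]<8)|(h[...,0]>170))&(h[...,1]>120)&(h[...,2]>60)).astype(np.uint8)
r[:, :215]=0;r[:,365:]=0
k,_,st,ce=cv2.connectedComponentsWithStats(r)
for i in range(1,k):
    if st[i,4]>25: print(st[i],ce[i].round(1))
for a in (-.25,0,.25):
    o=[]
    for k in (0,1,2):
        th=0.632+a-1.2566*k; q=K@(R@wor([0,66*np.sin(th),-78+66*np.cos(th)])+t); o.append((q[:2]/q[2]).round())
    print(a,o)
q=[K@(R@wor([0,-y,-78+z])+t) for y,z in((13,18),)];print(q[0][:2]/q[0][2])
```

```text
[  0.22319133 -68.541392    51.5602368 ] [0.26603365 0.26321812 0.39272907]
[321  61  30   8 227] [336.   64.7]
[217  62  30   7 209] [231.4  65. ]
[ 269  137   31   45 1300] [283.5 159.7]
-0.25 [array([283.,  91.]), array([283., 187.]), array([283., 178.])]
0 [array([283.,  72.]), array([283., 175.]), array([283., 187.])]
0.25 [array([283.,  58.]), array([283., 158.]), array([283., 193.])]
[283.34698338 141.18286446]
```

The red tooth is now the next to push, spanning rows 137–182. Its tip centre fits the prediction for 1.257, so the first tooth stands at the mark. Same cycle for the red tooth.

{"fn": "move_arm", "kwargs": {
  "targets": "-1 0 0 2.0 0 0 0;-1 0 0 2.0 0 0 0;-1 0 0 2.0 0 0 0;-1 0 0 2.0 0 0 0;-1 0 0 1.0 0 0 0"
}}

```text
clock: 12.52
eef_pos: [558.1, -248.4, 112.4]
tool_rot: [-3.139, -0.003, 1.691]
force: [-0.3, -0.2, -0.5]
width: 0.3
gripper_force: 0.0
```

{"fn": "move_arm", "kwargs": {
  "targets": "-1 0 0 1.0 0 0 0;-1 0 0 0.8 0 0 0;-1 0 0 0.5 0 0 0;-1 0 0 0 0 0 0;-1 0 0 0 0 0 0"
}}

```text
clock: 12.93
eef_pos: [559.4, -251.0, 92.1]
tool_rot: [3.141, 0.0, 1.689]
force: [-0.6, 0.3, -0.3]
width: 0.1
gripper_force: 0.0
```

{"fn": "move_arm", "kwargs": {
  "targets": "-1 0.6 0 0 0 0 0;-1 0.6 0 0 0 0 0;-1 0.6 0 0 0 0 0;-1 0.6 0 0 0 0 0;-1 0.6 0 0 0 0 0"
}}

```text
clock: 13.35
eef_pos: [557.5, -225.9, 94.3]
tool_rot: [3.136, 0.009, 1.687]
force: [0.4, -5.6, 4.2]
width: 0.3
gripper_force: 2.9
```

```bash
python3 -c "
from h import *
s=read_state();print(loc(s['eef_pos']),s['force'])"
```

```text
[  1.50420893 -44.89294678 -58.74232637] [ 0.38222089 -5.59521804  4.17986838]
```

{"fn": "move_arm", "kwargs": {
  "targets": "-1 0.7 0 0.1 0 0 0;-1 0.7 0 0 0 0 0;-1 0.7 0 0 0 0 0;-1 0.7 0 0 0 0 0;-1 0.7 0 0 0 0 0"
}}

```text
clock: 13.77
eef_pos: [551.8, -186.2, 91.1]
tool_rot: [3.14, 0.001, 1.689]
force: [2.3, -4.7, -0.1]
width: -0.1
gripper_force: 2.1
```

{"fn": "move_arm", "kwargs": {
  "targets": "-1 0.5 0 0 0 0 0;-1 0.4 0 0 0 0 0;-1 0 0 0 0 0 0"
}}

```text
clock: 14.02
eef_pos: [549.9, -175.6, 90.2]
tool_rot: [-3.14, -0.002, 1.69]
force: [0.6, -0.8, 0.2]
width: 0.0
gripper_force: 0.4
```

```bash
python3 -c "
from h import *
s=read_state();print(loc(s['eef_pos']),s['force'])"
```

```text
[ -0.09626835   5.96894041 -62.78885143] [ 0.58323614 -0.75075223  0.2156935 ]
```

{"fn": "move_arm", "kwargs": {
  "targets": "-1 0.4 0 0 0 0 0;-1 0 0 0 0 0 0;-1 0 0 0 0 0 0"
}}

```text
clock: 14.27
eef_pos: [549.4, -172.6, 90.4]
tool_rot: [-3.141, -0.001, 1.689]
force: [1.1, -0.9, -0.3]
width: -0.1
gripper_force: 0.5
```

```bash
python3 -c "
from h import *
s=read_state();print(loc(s['eef_pos']),s['force'])"
```

```text
[ -0.22834698   8.97248743 -62.58442179] [ 1.0563695  -0.86529681 -0.27978413]
```

Add 1 mm more, then back off, lift clear and check from behind.

{"fn": "move_arm", "kwargs": {
  "targets": "-1 0.1 0 0 0 0 0;-1 0 0 0 0 0 0;-1 -0.6 0 0 0 0 0;-1 0 0 -1.0 0 0 0;-1 0 0 -2.0 0 0 0"
}}

```text
clock: 14.68
eef_pos: [548.6, -177.6, 119.4]
tool_rot: [-3.137, -0.003, 1.688]
force: [1.6, 0.2, 0.8]
width: 0.1
gripper_force: 0.0
```

{"fn": "move_arm", "kwargs": {
  "targets": "-1 0 0 -2.5 0 0 0;-1 0 0 -2.5 0 0 0;-1 0 0 -2.0 0 0 0;-1 0 0 -1.4 0 0 0;-1 -2.0 0 0 0 0 0"
}}

```text
clock: 15.1
eef_pos: [555.1, -194.0, 208.4]
tool_rot: [3.136, -0.003, 1.695]
force: [1.7, 1.2, -0.7]
width: -0.0
gripper_force: 0.0
```

{"fn": "move_arm", "kwargs": {
  "targets": "-1 -2.0 0 0 0 0 0;-1 -2.0 0 0 0 0 0;-1 -1.3 0 0 0 0 0;-1 0 0 0 0 0 0;-1 0 0 0 0 0 0"
}}

```text
clock: 15.52
eef_pos: [558.8, -250.7, 204.7]
tool_rot: [-3.141, -0.001, 1.688]
force: [-0.5, 0.6, 0.3]
width: 0.2
gripper_force: 0.0
```

Run:
```python
from h import *
s=read_state();print(loc(s['eef_pos']),s['force'])
d=cams.get_image("wrist");c=d["color"];h=cv2.cvtColor(c,cv2.COLOR_RGB2HSV);K,R,t=cam(d)
r=(((h[...,0]<8)|(h[...,0]>170))&(h[...,1]>120)&(h[...,2]>60)).astype(np.uint8);r[:,:215]=0;r[:,365:]=0
k,_,st,ce=cv2.connectedComponentsWithStats(r)
for i in range(1,k):
    if st[i,4]>25: print(st[i],ce[i].round(1))
for a in(-.25,0,.25):
    print(a,[((lambda q:(q[:2]/q[2]).round())(K@(R@wor([0,66*np.sin(.632+a-1.2566*k),-78+66*np.cos(.632+a-1.2566*k)])+t))) for k in(0,1)])
T=cams.get_image("top")["color"][150:243,322:446,::-1]; B=cams.get_image("top")["color"][160:260,130:260,::-1]
w=cv2.resize(c[40:340,140:440,::-1],(500,500))
cv2.imwrite("pics/end.png",np.hstack([w,np.vstack([cv2.resize(T,(300,250)),cv2.resize(B,(300,250))])]))
```

```text
[ -0.22600357 -69.71457609  51.72413756] [-0.47584861  0.62894498  0.26980822]
[217  59  30   8 211] [231.6  63. ]
[322  59  30   8 215] [335.9  62.1]
[ 267   71   34   46 1380] [283.8  92.5]
-0.25 [array([284.,  90.]), array([284., 186.])]
0 [array([284.,  70.]), array([284., 174.])]
0.25 [array([284.,  56.]), array([284., 157.])]
```

View pics/end.png

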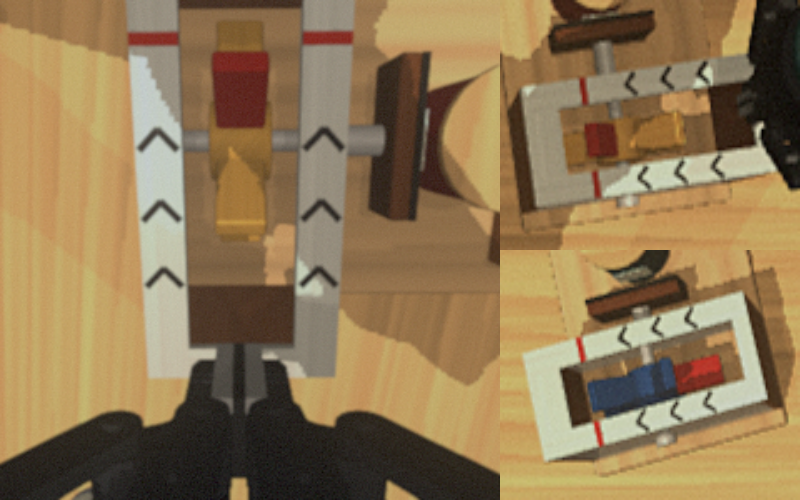

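The red tooth stands beside the red stripes: its edge is at row 71, against a predicted tip row of 70 at the exact mark. The shoe has closed on the jar, the blue wheel looks as it did at the start, and the arm is clear.

```bash
python3 -c "
from cell import order
print(order.finish_job())"
```

```text
the job is handed in; nothing more can be done
None
```

I advanced the brass wheel two teeth, one at a time, and handed the job in: by the last camera check the red tooth is at the mark, the blue wheel looks unmoved and the arm is clear, but no verdict came back.

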